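Unpin a lens carrier and take it out

TASK

Take out the lens carrier that has the round knob: pull up the sprung plunger that pins it, give it a quarter turn so that it stays up on its collar, then draw the carrier out of its fixture and set it down gently, flat, in the middle of the rubber mat. Leave the plunger latched up and leave the other carrier, with the flat grip, in its fixture.

Things in the scene. Friction and masses are not known exactly. Their poses are not given: they have to be found in the camera images.
- round_carrier: carrier to take out, 0.12 to 0.24 kg: aluminium plate 140 x 50 x 10 mm; upright black round knob, 28 mm diameter, from 10 to 42 mm above the underside, axis at x = -8 mm (near the centre of mass); lens seat up to 15 mm above the underside round x = -44 mm; 11 mm pin hole at x = +55 mm. Origin: centre of the underside, 8 mm above the bench at the start; x along the plate, to the plunger; z up
- round_fixture: fixed fixture holding it: base 150 x 86 mm; guide rails along x, tops 18 mm above the bench, 71 mm over their outsides; bridge over the carrier at x = 39 to 71 mm, top at 28 mm; stop at the +x end. Unpinned, the carrier slides out freely along -x; after 40 mm it is clear of the bridge and can be lifted. Origin: on the bench, below the carrier's origin at the start, same axes
- round_plunger_handle (a point): centre of the black flat handle of the plunger, 55 mm along the fixture's +x from its origin. Handle 40 mm long (its x), 12 mm thick (its y), 24 mm high (z up), on the plunger's vertical axis. Plunger down: handle spans 50 to 74 mm above the bench. Below it stands a fixed slotted collar, 31 mm diameter, top 44 mm above the bench: keep fingertips above 46 mm there
- round_plunger_lift (a joint): lift of that plunger, m: 0 down (pin in the carrier's hole), stop at 0.025. Spring pushes it down with 4 N at 0, 8 N at 0.025. Its cross pin lies in the collar's slot and clears the collar's top at 0.010; turned and released it rests on the collar at about 0.010, the pin clear of the carrier
- round_plunger_turn (a joint): turn of that plunger, rad, counter-clockwise from above positive, stops at -1.8 and 1.8; 0 at the start, handle along the carrier. Either way will do, only while lifted above 0.010; from about 0.5 the cross pin lies over the collar, a quarter turn (1.57) is the proper latched place; it stays where it is left
- mat: dark rubber mat fixed to the bench, 200 mm (its x) x 140 mm (its y), 8 mm thick. Origin: centre of its underside, on the bench.
- bar_carrier: the other carrier, in a like fixture with a like plunger, to be left alone: same plate and lens seat, but its grip is a flat black bar 38 x 10 mm, 32 mm high, instead of the round knob. Origin and axes as for the first carrier
There are look-alikes about, which are no part of the job. Leave any red look-alike of the round_fixture alone.

How it is judged:
On the way, in this order (a step that is already met when the one before it is completed fails the run):
1. the plunger of the round-knob carrier is pulled up and turned over its collar (value of joint round_plunger_lift above 0.008 m and (value of joint round_plunger_turn above 0.9 rad or value of joint round_plunger_turn below -0.9 rad)), for 0.2 s.
2. the carrier is drawn clear of its fixture (horizontal distance between round_carrier and round_plunger_handle above 0.1 m), for 0.1 s.
At the end, for the whole second after the job is handed in: The round-knob carrier lies at rest, right way up (within 6 degrees), on the mat with its centre within 45 mm of the mat's centre; its plunger is still latched up (lift over 8 mm, turned over 0.9 rad either way); the other carrier is within 12 mm of its start (all of step 1 and horizontal distance between round_carrier and mat below 0.045 m and angle between round_carrier's own z axis and vertical below 0.1 rad and height (world z) of round_carrier below 0.013 m and linear speed of round_carrier below 0.02 m/s and distance of bar_carrier from where it was at the start of the episode below 0.012 m); the robot touches nothing.
It fails at once if the other carrier is moved more than 20 mm (distance of bar_carrier from where it was at the start of the episode above 0.02 m).
It fails at once if the carrier is let go with its underside more than 40 mm above the bench (height (world z) of round_carrier above 0.04 m and contact force between the fingers and round_carrier below 0.05 N).
It also fails if it takes over 58 s, if anything falls off the work surface, if the arm or the gripper's body presses on something with over 40 N, if the wrist force passes 120 N, or if a joint passes its speed limit or range.

ROBOT

A 6-joint arm with a two-finger parallel gripper is mounted at the origin on a cart in front of the work surface, level with it; the furniture and walls round the work are solid. World frame = base frame: x ahead of the robot, y to its left, z up, the work surface at z = 0. Lengths are in m, angles in rad, forces in N, time in s.
With the tool pointing down it reaches from about 0.275 to 0.875 m from the base axis. Payload 12.5 kg.
Tool frame: the origin (TCP) lies at the very end of the fingers, on their centre line; the grasp point (between the pads) lies 19 mm behind it (robot.grip_point_offset is the distance from the TCP to the grasp point, in m); y points along the fingers, x is the direction in which the jaws open and shut, and the axes are right-handed (so a half turn about y gives the same grasp; the last joint's range is limited). The gripper opens to 85 mm and grips with 20 to 120 N. Pads are 22 mm wide; open, the fingers measure 114 mm over their backs; the gripper's body (76 mm by 85 mm) begins 54 mm behind the grasp point. The pads swing forward as they close: fully open they stand 13 mm farther back than shut.
Start: joints at [1.039, 0.351, 1.652, -0, 1.139, -0.085], TCP at [0.238, 0.496, 0.231] pointing down, gripper open.
Joint ranges: [-2.75, 2.75], [-0.79, 2.1], [0.01, 2.65], [-1.57, 4.71], [0.07, 3.14], [-2.87, 2.87]. Speed limits (rad/s): [2.22, 2.22, 2.79, 3.14, 3.14, 3.14].

INTERFACE

Orientations are given as a rotation vector (axis times angle).
In Python, from station import robot gives the robot as it stands.
- The arm moves only by the shell command python3 -m jog 'ROWS' [FORCE]. ROWS is JSON, a list of rows, each an object of numbers: "x", "y", "z": the shift along the world's x, y, z each as a share of 0.1 m, from -1 to 1; "rx", "ry", "rz": the turn, a rotation vector about the world's x, y, z each as a share of 0.5 rad, from -1 to 1; "jaw": the closure, from 0 (fully open) to 1 (shut). A call has 1 to 12 rows; each row is the pose to reach, as a shift and turn from the pose commanded when the call began; what a row does not reach only later rows make up. A row lasts 1/10 s, in which the tool goes at most 50 mm and 8.59 degrees, less where a joint would pass 70% of its speed; a pose out of reach is approached as far as the arm can. A call with a number of a shift or a turn outside -1 to 1 is refused whole. A call with a gripper value outside its range is refused whole. The fingers move at their own pace and stop on an object; FORCE is the grip in N (left out, the last holds). Time passes only in rows, so rows that repeat a pose let the fingers close. It gives the time, the measured TCP pose, the force and the opening at its end, in the units of the state.
- robot.read_state(): the state, without advancing time (a new reading comes with each control period).
- robot.grab_frame(name): name is "side" or "top"; returns a dict with "color" (420x560x3 uint8, red, green, blue), "fov_y" (degrees; the focal length in pixels is half the picture's height over the tangent of half this angle, whatever the lens; pixels are square), "cx", "cy" (the principal point, pixels), "pose" (4x4, takes a point from camera to world coordinates). Camera axes: x right, y down, z forward; pixel columns grow to the right and rows downward; lengths in m; the calibration is good to about 2 mm. A picture is of the moment at which its call begins. There is no depth.
- robot.hand_in(): hands the job in, once; it reports no verdict.
Trained networks look in the newest picture that a camera, given by its name, has taken for a name from the list of things; names that differ only in an ending like _2 or _b are one class to them, and where a whole thing is asked for, a point or a joint stands for the part that bears it (a point fixed in the world has none). Each returns a list of dicts, best first, with "score" (0 to 1); they miss things now and then, are a little off and sometimes report something else, mostly with a low value. They report only what shows in the picture. A call takes as long as a camera call. They do not tell look-alikes from the thing itself.
- robot.cut_out(camera, name): "region" (420x560 bool, what is visible of it) and "bbox" ([left, top, width, height] in pixels, round what is visible of it).
The state is a dict: "t": time; "q": joint angles; "qvel": joint speeds; "joint_efforts": joint torques, N m; "eef_pos": TCP position; "tcp_rot": TCP orientation; "contact_force": force on the tool from outside, world axes, zero at the start; "ft_torque": the same for the moment, N m; "grip_width": finger opening in m.
Only numpy, scipy, OpenCV 4.12 (cv2) and the standard library are available. Lean on these libraries where they do the work, as an engineer would, in place of code of your own. Each camera call takes 0.05 s, during which the arm holds its last target.

## Working session

There is one attempt and no reset: what is moved stays moved. The work goes in short steps, Python scripts to look and compute and a shell command to move; the robot and the scene stay as the last step left them, time stands still between calls to the robot, and variables do not carry over. Pictures are saved under pics/ and viewed, and the job is handed in when it is done.

```bash
ls; mkdir -p pics; cat > h.py <<'E'
from station import robot
import numpy as np, cv2
def K(f):
    fl=f["color"].shape[0]/2/np.tan(np.radians(f["fov_y"])/2); return fl,f["cx"],f["cy"]
def ray(f,u,v):
    fl,cx,cy=K(f); T=np.array(f["pose"]); d=T[:3,:3]@np.array([(u-cx)/fl,(v-cy)/fl,1]); return T[:3,3],d
def atz(f,u,v,z):
    o,d=ray(f,u,v); return o+d*(z-o[2])/d[2]
def proj(f,p):
    fl,cx,cy=K(f); T=np.array(f["pose"]); c=T[:3,:3].T@(np.array(p)-T[:3,3]); return c[0]/c[2]*fl+cx,c[1]/c[2]*fl+cy
def save(f,n): cv2.imwrite("pics/"+n,cv2.cvtColor(f["color"],cv2.COLOR_RGB2BGR))
E
python3 - <<'E'
from h import *
for c in("side","top"):
    f=robot.grab_frame(c); save(f,c+"0.png"); np.save(c+"0.npy",f,allow_pickle=True)
    print(c,f["fov_y"],f["cx"],f["cy"],np.round(f["pose"],3).tolist())
    for n in ("round_carrier","round_fixture","round_plunger_handle","mat","bar_carrier"):
        print(n,[(round(d["score"],2),d["bbox"]) for d in robot.cut_out(c,n)])
print(robot.read_state())
E
```

```text
pics
side 46.935738831629614 280.2655120839454 215.28432884489797 [[-0.99, -0.087, 0.109, 0.51], [-0.139, 0.634, -0.761, 0.791], [-0.003, -0.769, -0.64, 0.715], [0.0, 0.0, 0.0, 1.0]]
round_carrier [(0.98, [298.8, 156.4, 44.6, 20.8])]
round_fixture [(0.91, [283.0, 153.8, 59.5, 31.8]), (0.78, [194.5, 162.0, 59.3, 37.3])]
round_plunger_handle [(0.72, [193.1, 167.3, 14.9, 10.2]), (0.47, [284.3, 152.8, 16.0, 8.6])]
mat [(0.88, [280.9, 212.0, 97.8, 57.4])]
bar_carrier [(0.69, [267.9, 303.7, 64.3, 42.8]), (0.48, [299.9, 158.6, 41.1, 18.2])]
top 49.681394051619876 277.8381822808438 215.56064103773264 [[0.025, -0.991, 0.133, 0.531], [-1.0, -0.026, -0.003, 0.007], [0.007, -0.133, -0.991, 0.966], [0.0, 0.0, 0.0, 1.0]]
round_carrier [(0.55, [370.3, 243.2, 31.5, 56.5])]
round_fixture [(0.82, [321.4, 119.2, 54.0, 77.9]), (0.62, [359.7, 226.3, 49.1, 65.8])]
round_plunger_handle [(0.67, [343.4, 120.8, 7.8, 19.7]), (0.58, [383.0, 221.9, 9.6, 21.4])]
mat [(0.74, [232.4, 239.8, 77.7, 98.9])]
bar_carrier [(0.66, [135.9, 237.4, 36.8, 54.2])]
{'t': 0.6, 'q': array([ 1.03938727e+00,  3.50673817e-01,  1.65179532e+00,  4.28584406e-05,
        1.13909325e+00, -8.45848934e-02]), 'qvel': array([ 5.25793664e-05, -6.40071733e-04, -1.52629486e-03,  9.34308392e-04,
        8.19795323e-04, -1.42949714e-04]), 'joint_efforts': array([ 1.57216902e-03, -5.05857003e+01, -2.91571999e+01, -7.29212957e-06,
        6.66424821e-04,  5.90888874e-06]), 'eef_pos': array([0.2376128 , 0.49601491, 0.23130569]), 'tcp_rot': array([-1.38801909, -0.87407805,  0.87406329]), 'contact_force': array([-0.5144366 ,  0.44794507, -0.03395053]), 'ft_torque': array([ 0.00833941,  0.02542178, -0.00699956]), 'grip_width': 0.08528141400973674}
```

View pics/side0.png

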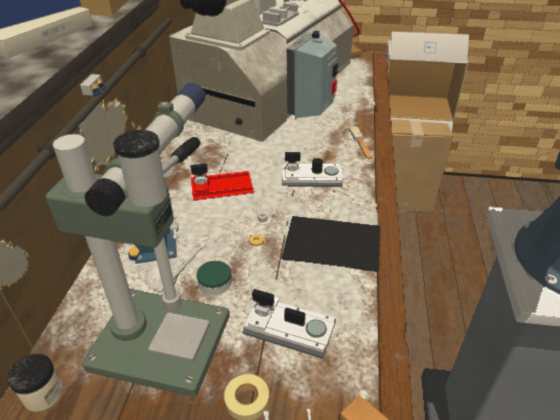

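View pics/top0.png

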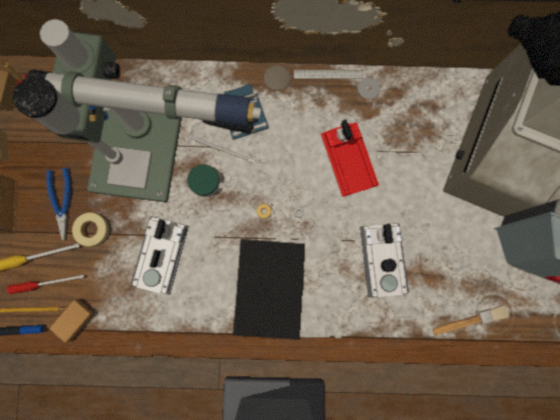

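Candidates in the top view: white fixture on the right (385,260), with a round knob at (389,265) and a handle at (387,233); white fixture on the left (160,255), with a flat bar at (157,258); empty red look-alike at (350,160). By the description it is the right one, so I'll check it in close crops.

```bash
python3 - <<'E'
from h import *
t=cv2.imread("pics/top0.png"); s=cv2.imread("pics/side0.png")
a=cv2.resize(t[215:305,345:425],(400,450),interpolation=cv2.INTER_CUBIC)
b=cv2.resize(s[145:195,270:350],(400,250),interpolation=cv2.INTER_CUBIC)
c=np.zeros((450,800,3),np.uint8); c[:,:400]=a; c[:250,400:]=b
cv2.imwrite("pics/crop0.png",c)
f=np.load("top0.npy",allow_pickle=True).item(); g=np.load("side0.npy",allow_pickle=True).item()
robot.grab_frame("top")
m=robot.cut_out("top","mat")[0]["region"].astype(np.uint8); 
def rect(f,m,z):
    vs,us=np.nonzero(m); P=np.array([atz(f,u,v,z)[:2] for u,v in zip(us,vs)],np.float32); return cv2.minAreaRect(P)
print("mat top",rect(f,m,.008))
for d in robot.cut_out("top","round_fixture"): print("fix",d["score"],rect(f,d["region"],.01))
for d in robot.cut_out("top","round_plunger_handle"): print("h",d["score"],rect(f,d["region"],.074))
for d in robot.cut_out("top","round_carrier"): print("c",d["score"],rect(f,d["region"],.018))
robot.grab_frame("side")
m=robot.cut_out("side","mat")[0]["region"].astype(np.uint8); print("mat side",rect(g,m,.008))
for d in robot.cut_out("side","round_plunger_handle"):
    vs,us=np.nonzero(d["region"]); print("h side",d["score"],us.mean(),vs.mean(),atz(g,us.mean(),vs.mean(),.062))
E
```

```text
mat top ((0.5062755942344666, 0.01827250048518181), (0.1432386040687561, 0.20329543948173523), 87.71793365478516)
fix 0.86 ((0.7926263809204102, -0.14459510147571564), (0.16524198651313782, 0.08902309834957123), 19.45304298400879)
fix 0.77 ((0.571359395980835, -0.22080308198928833), (0.15000613033771515, 0.08847206085920334), 6.190646171569824)
fix 0.57 ((0.627764880657196, -0.2272232621908188), (0.042830951511859894, 0.019546812400221825), 6.682896137237549)
h 0.66 ((0.8317171335220337, -0.1286241114139557), (0.04252346605062485, 0.01824045367538929), 18.22579002380371)
h 0.44 ((0.6215051412582397, -0.21179316937923431), (0.017821110785007477, 0.03991271182894707), 89.70188903808594)
c 0.79 ((0.5520467162132263, -0.22293776273727417), (0.1089140772819519, 0.051743701100349426), 7.651713848114014)
mat side ((0.5091211795806885, 0.020579837262630463), (0.14597801864147186, 0.19763341546058655), 88.00466918945312)
h side 0.71 198.52564102564102 169.53846153846155 [ 0.83862944 -0.12853399  0.062     ]
h side 0.6 292.36986301369865 156.53424657534248 [ 0.62379181 -0.21490329  0.062     ]
```

View pics/crop0.png

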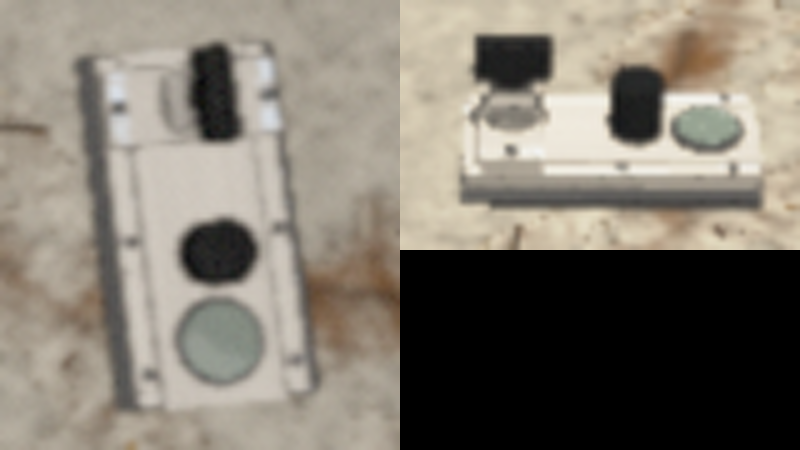

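The crop confirms the round knob, crop (218,250), with the lens seat behind it at (220,340) and the handle along the axis at (213,92). Now I'll fit the pose from these features in both views.

```bash
python3 - <<'E'
from h import *
from scipy.optimize import least_squares
f=np.load("top0.npy",allow_pickle=True).item(); g=np.load("side0.npy",allow_pickle=True).item()
L=[(f,388.2,264.6,-.008,.034),(f,388.6,282.6,-.044,.023),(f,387.2,233.0,.055,.062),
(g,317.0,165.6,-.008,.034),(g,331.0,170.2,-.044,.023),(g,292.2,156.6,.055,.062)]
def r(p):
    o=[]
    for c,u,v,x,z in L:
        q=proj(c,(p[0]+x*np.cos(p[2]),p[1]+x*np.sin(p[2]),z)); o+=[q[0]-u,q[1]-v]
    return o
s=least_squares(r,[.57,-.22,.1]); p=s.x
print(p,np.degrees(p[2]),np.round(s.fun,1))
for x in(-.008,.055): print(x,p[0]+x*np.cos(p[2]),p[1]+x*np.sin(p[2]))
from scipy.spatial.transform import Rotation as R
print(R.from_rotvec(robot.read_state()["tcp_rot"]).as_matrix().round(3))
for nm,c,m in(("top",f,L[:3]),("side",g,L[3:])):
    print([c0[1:3] for c0 in m])
# draw fixture outline
im=cv2.imread("pics/top0.png"); im2=cv2.imread("pics/side0.png")
def P(x,y,z): return (p[0]+x*np.cos(p[2])-y*np.sin(p[2]),p[1]+x*np.sin(p[2])+y*np.cos(p[2]),z)
out=[]
for c,i,(a,b,w,h) in((f,im,(345,215,80,90)),(g,im2,(270,145,80,50))):
    i=cv2.resize(i[b:b+h,a:a+w],(w*5,h*5),interpolation=cv2.INTER_CUBIC)
    for pts,col in(([P(-.07,-.025,.018),P(-.07,.025,.018),P(.039,.025,.018),P(.039,-.025,.018)],(0,0,255)),([P(.035,-.006,.074),P(.035,.006,.074),P(.075,.006,.074),P(.075,-.006,.074)],(0,255,0)),([P(-.008+.014*np.cos(t),.014*np.sin(t),.05) for t in np.arange(0,6.3,.4)],(255,0,0))):
        q=np.array([[(proj(c,k)[0]-a+.5)*5-.5,(proj(c,k)[1]-b+.5)*5-.5] for k in pts]); cv2.polylines(i,[q.round().astype(np.int32)],True,col,1)
    out.append(i)
C=np.zeros((450,800,3),np.uint8); C[:,:400]=out[0]; C[:250,400:]=out[1]; cv2.imwrite("pics/fit0.png",C)
E
```

```text
[ 0.56891237 -0.22281116  0.12105878] 6.936157101910383 [-0.4 -0.2  0.1 -0.6  0.  -0.4  0.5  0.3  0.6 -0.5  0.3 -0.3]
-0.008 0.5609709162422449 -0.22377726565897912
0.055 0.6235098400730206 -0.21616917745704264
[[ 0.432 -0.    -0.902]
 [ 0.902 -0.     0.432]
 [-0.    -1.     0.   ]]
[(388.2, 264.6), (388.6, 282.6), (387.2, 233.0)]
[(317.0, 165.6), (331.0, 170.2), (292.2, 156.6)]
```

View pics/fit0.png

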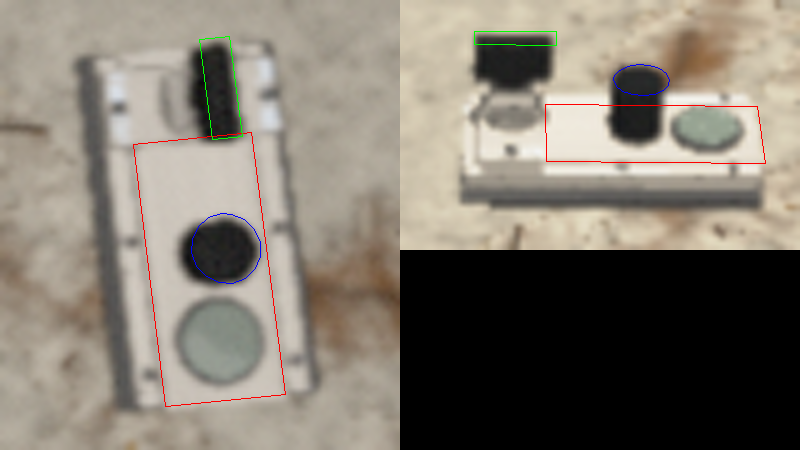

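The overlay matches in both views, with residuals of 0.6 px or less. The carrier is at (0.569,-0.223) with yaw 6.9°, and the handle axis at (0.6235,-0.216). I'll move over the handle with the jaw at yaw 96.9°; at q6≈-2.0 a later turn of -90° is well inside the joint range.

```bash

python3 -m jog '[{"x":0.48,"y":-0.89,"rz":0.57,"jaw":0},{"x":0.48,"y":-0.89,"rz":0.57,"jaw":0},{"x":0.48,"y":-0.89,"rz":0.57,"jaw":0},{"x":0.48,"y":-0.89,"rz":0.57,"jaw":0}]' 20
python3 -m jog '[{"x":0.48,"y":-0.89,"rz":0.57},{"x":0.48,"y":-0.89,"rz":0.57},{"x":0.48,"y":-0.89,"rz":0.57},{"x":0.48,"y":-0.89,"rz":0.57}]'
python3 -m jog '[{"x":0.48,"y":-0.89},{"x":0.48,"y":-0.89},{"x":0.48,"y":-0.89}]'
python3 -m jog '[{"x":0.48,"y":-0.89},{"x":0.48,"y":-0.89},{"x":0.48,"y":-0.89}]'
python3 -m jog '[{"x":0.48,"y":-0.89},{"x":0.48,"y":-0.89},{"x":0.48,"y":-0.89}]'
python3 -m jog '[{"x":0.48,"y":-0.89},{"x":0.48,"y":-0.89},{"x":0.48,"y":-0.89}]'
python3 -m jog '[{"x":0.48,"y":-0.89},{"x":0.48,"y":-0.89},{"x":0.48,"y":-0.89}]'
python3 -m jog '[{"x":0.48,"y":-0.89},{"x":0.48,"y":-0.89},{"x":0.48,"y":-0.89},{"x":0.48,"y":-0.89}]'
cat >> h.py <<'E'
from scipy.spatial.transform import Rotation as R
def st():
    s=robot.read_state(); M=R.from_rotvec(s["tcp_rot"]).as_matrix()
    print("t",round(s["t"],2),"p",s["eef_pos"].round(4),"jawyaw",round(np.degrees(np.arctan2(M[1,0],M[0,0])),2),"down",M[:,1].round(3),"q",s["q"].round(2),"F",s["contact_force"].round(1),"w",round(s["grip_width"],4)); return s
E
python3 -c "
from h import *;st()"
```

```text
t 1.0 p [0.2376 0.496  0.2313] jawyaw 64.4 down [-0. -0. -1.] q [ 1.04  0.35  1.65  0.    1.14 -0.08] F [0.8 0.4 0.4] w 0.0854schema error: expected keys x, y, z, rx, ry, rz, jaw
schema error: expected keys x, y, z, rx, ry, rz, jaw
schema error: expected keys x, y, z, rx, ry, rz, jaw
schema error: expected keys x, y, z, rx, ry, rz, jaw
schema error: expected keys x, y, z, rx, ry, rz, jaw
schema error: expected keys x, y, z, rx, ry, rz, jaw
schema error: expected keys x, y, z, rx, ry, rz, jaw
schema error: expected keys x, y, z, rx, ry, rz, jaw
```

All keys are required in every row, so I'll give full rows.

```bash

python3 -m jog '[{"x":0.48,"y":-0.89,"z":0,"rx":0,"ry":0,"rz":0.57,"jaw":0},{"x":0.48,"y":-0.89,"z":0,"rx":0,"ry":0,"rz":0.57,"jaw":0},{"x":0.48,"y":-0.89,"z":0,"rx":0,"ry":0,"rz":0.57,"jaw":0}]' 20
python3 -m jog '[{"x":0.48,"y":-0.89,"z":0,"rx":0,"ry":0,"rz":0.57,"jaw":0},{"x":0.48,"y":-0.89,"z":0,"rx":0,"ry":0,"rz":0.57,"jaw":0},{"x":0.48,"y":-0.89,"z":0,"rx":0,"ry":0,"rz":0.57,"jaw":0}]'
python3 -m jog '[{"x":0.48,"y":-0.89,"z":0,"rx":0,"ry":0,"rz":0,"jaw":0},{"x":0.48,"y":-0.89,"z":0,"rx":0,"ry":0,"rz":0,"jaw":0},{"x":0.48,"y":-0.89,"z":0,"rx":0,"ry":0,"rz":0,"jaw":0}]'
python3 -c "
from h import *;st()"
```

```text
t: 1.3
eef_pos: [0.2869, 0.404, 0.2313]
tcp_rot: [-1.281, -1.092, 1.093]
contact_force: [-0.2, 1.4, 0.1]
grip_width: 0.0854
t: 1.6
eef_pos: [0.3347, 0.3159, 0.2314]
tcp_rot: [-1.148, -1.301, 1.301]
contact_force: [-0.2, 0.5, -0.3]
grip_width: 0.0854
t: 1.9
eef_pos: [0.3836, 0.2256, 0.2315]
tcp_rot: [-1.152, -1.296, 1.295]
contact_force: [-0.1, 0.3, 0.4]
grip_width: 0.0856
t 1.9 p [0.3836 0.2256 0.2315] jawyaw 96.73 down [ 0.001 -0.001 -1.   ] q [ 0.43  0.16  1.91 -0.    1.08 -1.26] F [-0.1  0.3  0.4] w 0.0856
```

```bash

python3 -m jog '[{"x":0.48,"y":-0.88,"z":0,"rx":0,"ry":0,"rz":0,"jaw":0},{"x":0.48,"y":-0.88,"z":0,"rx":0,"ry":0,"rz":0,"jaw":0},{"x":0.48,"y":-0.88,"z":0,"rx":0,"ry":0,"rz":0,"jaw":0}]' >/dev/null
python3 -m jog '[{"x":0.48,"y":-0.88,"z":0,"rx":0,"ry":0,"rz":0,"jaw":0},{"x":0.48,"y":-0.88,"z":0,"rx":0,"ry":0,"rz":0,"jaw":0},{"x":0.48,"y":-0.88,"z":0,"rx":0,"ry":0,"rz":0,"jaw":0}]' >/dev/null
python3 -m jog '[{"x":0.48,"y":-0.88,"z":0,"rx":0,"ry":0,"rz":0,"jaw":0},{"x":0.48,"y":-0.88,"z":0,"rx":0,"ry":0,"rz":0,"jaw":0},{"x":0.48,"y":-0.88,"z":0,"rx":0,"ry":0,"rz":0,"jaw":0}]' >/dev/null
python3 -m jog '[{"x":0.48,"y":-0.88,"z":0,"rx":0,"ry":0,"rz":0,"jaw":0},{"x":0.48,"y":-0.88,"z":0,"rx":0,"ry":0,"rz":0,"jaw":0},{"x":0.48,"y":-0.88,"z":0,"rx":0,"ry":0,"rz":0,"jaw":0}]' >/dev/null
python3 -m jog '[{"x":0.48,"y":-0.88,"z":0,"rx":0,"ry":0,"rz":0,"jaw":0},{"x":0.48,"y":-0.88,"z":0,"rx":0,"ry":0,"rz":0,"jaw":0},{"x":0.48,"y":-0.88,"z":0,"rx":0,"ry":0,"rz":0,"jaw":0},{"x":0.48,"y":-0.88,"z":0,"rx":0,"ry":0,"rz":0,"jaw":0}]'
python3 -c "
from h import *;st()
f=robot.grab_frame('top');save(f,'top1.png');f=robot.grab_frame('side');save(f,'side1.png')"
```

```text
t: 3.5
eef_pos: [0.6218, -0.2098, 0.2306]
tcp_rot: [-1.147, -1.299, 1.299]
contact_force: [-0.3, 0.3, -1.0]
grip_width: 0.0855
t 3.5 p [ 0.6218 -0.2098  0.2306] jawyaw 97.02 down [-0.001  0.001 -1.   ] q [-0.4   0.55  1.35  0.    1.24 -2.09] F [-0.3  0.3 -1. ] w 0.0855
```

View pics/side1.png

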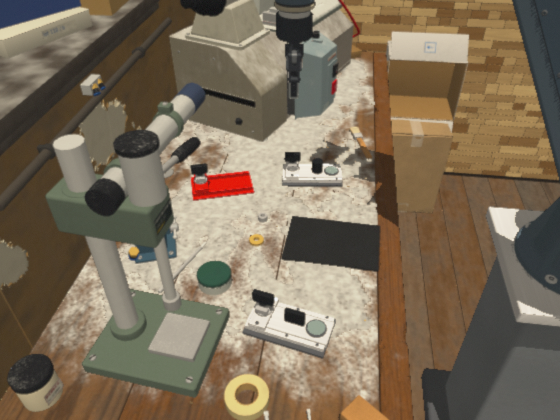

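The gripper is above the handle in the side view at (293,157). Descending so it straddles the handle, with the TCP at 0.050.

```bash

python3 -m jog '[{"x":0.02,"y":-0.05,"z":-0.4,"rx":0,"ry":0,"rz":0,"jaw":0},{"x":0.02,"y":-0.05,"z":-0.7,"rx":0,"ry":0,"rz":0,"jaw":0},{"x":0.02,"y":-0.05,"z":-1,"rx":0,"ry":0,"rz":0,"jaw":0.3},{"x":0.02,"y":-0.05,"z":-1,"rx":0,"ry":0,"rz":0,"jaw":0.3}]'
python3 -m jog '[{"x":0,"y":0,"z":-0.3,"rx":0,"ry":0,"rz":0,"jaw":0.4},{"x":0,"y":0,"z":-0.55,"rx":0,"ry":0,"rz":0,"jaw":0.4},{"x":0,"y":0,"z":-0.75,"rx":0,"ry":0,"rz":0,"jaw":0.4},{"x":0,"y":0,"z":-0.81,"rx":0,"ry":0,"rz":0,"jaw":0.4},{"x":0,"y":0,"z":-0.81,"rx":0,"ry":0,"rz":0,"jaw":0.4},{"x":0,"y":0,"z":-0.81,"rx":0,"ry":0,"rz":0,"jaw":0.4}]'
python3 - <<'E'
from h import *
st()
f=robot.grab_frame('top');t=f['color'];g=robot.grab_frame('side');s=g['color']
C=np.zeros((500,800,3),np.uint8); C[:500,:400]=cv2.resize(t[195:295,345:425],(400,500)); C[:500,400:]=cv2.resize(s[100:200,260:340],(400,500)); cv2.imwrite('pics/p2.png',C[:,:,::-1])
E
```

```text
t: 4.0
eef_pos: [0.6216, -0.2136, 0.1278]
tcp_rot: [-1.141, -1.297, 1.301]
contact_force: [0.5, 0.6, -0.3]
grip_width: 0.0602
t: 4.6
eef_pos: [0.6245, -0.216, 0.0522]
tcp_rot: [-1.151, -1.301, 1.299]
contact_force: [0.2, 0.4, -0.5]
grip_width: 0.0512
t 4.6 p [ 0.6245 -0.216   0.0522] jawyaw 97.08 down [ 0.002 -0.001 -1.   ] q [-0.4   0.75  1.46  0.    0.92 -2.1 ] F [ 0.2  0.4 -0.5] w 0.0512
```

View pics/p2.png

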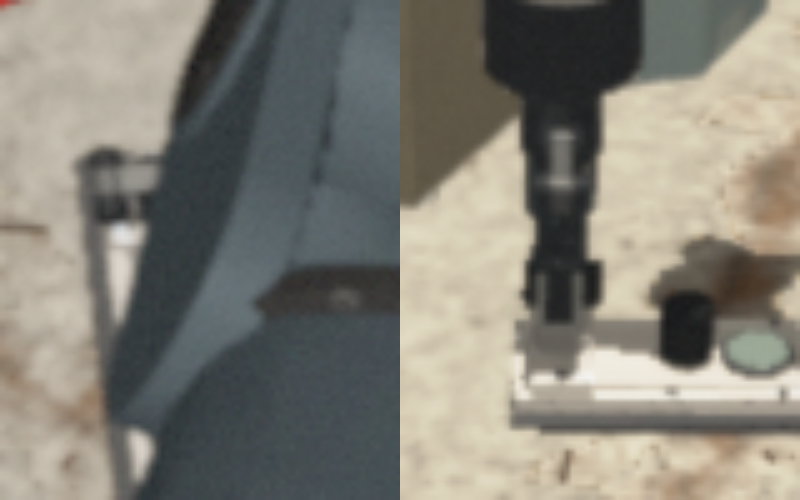

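The fingers sit centred on the handle, crop (565,285). Closing on it, then lifting.

```bash

python3 -m jog '[{"x":0,"y":0,"z":0,"rx":0,"ry":0,"rz":0,"jaw":1},{"x":0,"y":0,"z":0,"rx":0,"ry":0,"rz":0,"jaw":1},{"x":0,"y":0,"z":0,"rx":0,"ry":0,"rz":0,"jaw":1},{"x":0,"y":0,"z":0,"rx":0,"ry":0,"rz":0,"jaw":1},{"x":0,"y":0,"z":0,"rx":0,"ry":0,"rz":0,"jaw":1},{"x":0,"y":0,"z":0,"rx":0,"ry":0,"rz":0,"jaw":1}]' 45
python3 -c "
from h import *;st()"
```

```text
t: 5.3
eef_pos: [0.6237, -0.2156, 0.0509]
tcp_rot: [-1.148, -1.3, 1.299]
contact_force: [-1.9, 3.6, 5.0]
grip_width: 0.011
t 5.3 p [ 0.6237 -0.2156  0.0509] jawyaw 97.06 down [ 0.  0. -1.] q [-0.4   0.76  1.46  0.    0.92 -2.1 ] F [-1.9  3.6  5. ] w 0.011
```

```bash

python3 -m jog '[{"x":0,"y":0,"z":0.06,"rx":0,"ry":0,"rz":0,"jaw":1},{"x":0,"y":0,"z":0.12,"rx":0,"ry":0,"rz":0,"jaw":1},{"x":0,"y":0,"z":0.17,"rx":0,"ry":0,"rz":0,"jaw":1},{"x":0,"y":0,"z":0.17,"rx":0,"ry":0,"rz":0,"jaw":1},{"x":0,"y":0,"z":0.17,"rx":0,"ry":0,"rz":0,"jaw":1}]'
python3 - <<'E'
from h import *
st()
g=robot.grab_frame('side');s=g['color']
cv2.imwrite('pics/p3.png',cv2.resize(s[100:200,260:360],(500,500))[:,:,::-1])
E
```

```text
t: 5.8
eef_pos: [0.6235, -0.2157, 0.0671]
tcp_rot: [-1.148, -1.299, 1.299]
contact_force: [4.0, 4.3, -7.2]
grip_width: 0.0111
t 5.8 p [ 0.6235 -0.2157  0.0671] jawyaw 97.06 down [-0.  0. -1.] q [-0.4   0.73  1.46  0.    0.95 -2.1 ] F [ 4.   4.3 -7.2] w 0.0111
```

View pics/p3.png

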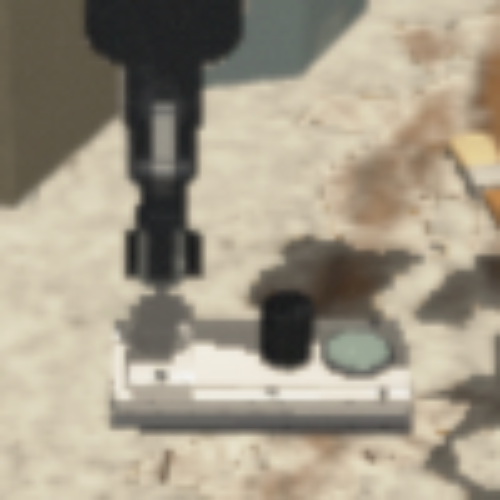

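The handle is up (about 16 mm of lift, -7 N spring load). Turning -90° in steps.

```bash

python3 -m jog '[{"x":0,"y":0,"z":0,"rx":0,"ry":0,"rz":-0.2,"jaw":1},{"x":0,"y":0,"z":0,"rx":0,"ry":0,"rz":-0.4,"jaw":1},{"x":0,"y":0,"z":0,"rx":0,"ry":0,"rz":-0.6,"jaw":1},{"x":0,"y":0,"z":0,"rx":0,"ry":0,"rz":-0.8,"jaw":1},{"x":0,"y":0,"z":0,"rx":0,"ry":0,"rz":-0.8,"jaw":1}]'
python3 -c "
from h import *;st()"
```

```text
t: 6.35
eef_pos: [0.6234, -0.216, 0.0669]
tcp_rot: [-1.328, -1.001, 1.002]
contact_force: [2.8, 2.8, -8.1]
grip_width: 0.0111
t 6.35 p [ 0.6234 -0.216   0.0669] jawyaw 74.05 down [-0.001  0.    -1.   ] q [-0.4   0.73  1.46 -0.    0.95 -1.7 ] F [ 2.8  2.8 -8.1] w 0.0111
```

```bash

python3 -m jog '[{"x":0,"y":0,"z":0,"rx":0,"ry":0,"rz":-0.25,"jaw":1},{"x":0,"y":0,"z":0,"rx":0,"ry":0,"rz":-0.5,"jaw":1},{"x":0,"y":0,"z":0,"rx":0,"ry":0,"rz":-0.75,"jaw":1},{"x":0,"y":0,"z":0,"rx":0,"ry":0,"rz":-0.8,"jaw":1}]'
python3 -m jog '[{"x":0,"y":0,"z":0,"rx":0,"ry":0,"rz":-0.25,"jaw":1},{"x":0,"y":0,"z":0,"rx":0,"ry":0,"rz":-0.5,"jaw":1},{"x":0,"y":0,"z":0,"rx":0,"ry":0,"rz":-0.75,"jaw":1},{"x":0,"y":0,"z":0,"rx":0,"ry":0,"rz":-0.8,"jaw":1}]'
python3 -m jog '[{"x":0,"y":0,"z":0,"rx":0,"ry":0,"rz":-0.25,"jaw":1},{"x":0,"y":0,"z":0,"rx":0,"ry":0,"rz":-0.5,"jaw":1},{"x":0,"y":0,"z":0,"rx":0,"ry":0,"rz":-0.74,"jaw":1},{"x":0,"y":0,"z":0,"rx":0,"ry":0,"rz":-0.74,"jaw":1},{"x":0,"y":0,"z":0,"rx":0,"ry":0,"rz":-0.74,"jaw":1}]'
python3 - <<'E'
from h import *
st()
g=robot.grab_frame('side');s=g['color']
cv2.imwrite('pics/p4.png',cv2.resize(s[100:200,260:360],(500,500))[:,:,::-1])
E
```

```text
t: 6.75
eef_pos: [0.6233, -0.2162, 0.067]
tcp_rot: [-1.455, -0.697, 0.698]
contact_force: [0.9, 2.2, -7.5]
grip_width: 0.011
t: 7.15
eef_pos: [0.623, -0.2163, 0.067]
tcp_rot: [-1.535, -0.387, 0.389]
contact_force: [-1.2, -1.3, -7.3]
grip_width: 0.011
t: 7.65
eef_pos: [0.6228, -0.2162, 0.0669]
tcp_rot: [-1.568, -0.101, 0.104]
contact_force: [-4.9, -2.6, -7.5]
grip_width: 0.0109
t 7.65 p [ 0.6228 -0.2162  0.0669] jawyaw 7.47 down [-0.002  0.    -1.   ] q [-0.4   0.73  1.46 -0.    0.95 -0.53] F [-4.9 -2.6 -7.5] w 0.0109
```

View pics/p4.png

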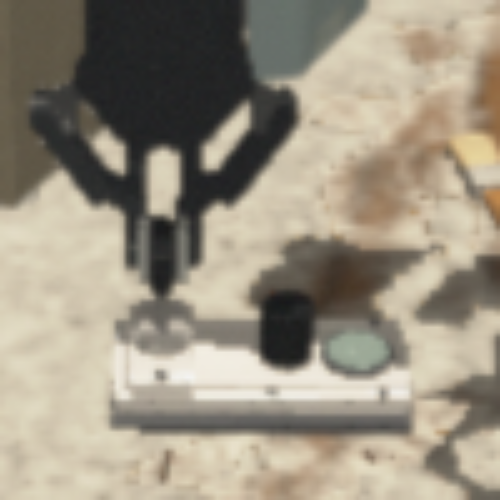

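The handle is turned 90° (jaw yaw 97→7.5°). Lowering it until the spring force vanishes on the collar.

```bash

python3 -m jog '[{"x":0,"y":0,"z":-0.03,"rx":0,"ry":0,"rz":0,"jaw":1},{"x":0,"y":0,"z":-0.06,"rx":0,"ry":0,"rz":0,"jaw":1},{"x":0,"y":0,"z":-0.06,"rx":0,"ry":0,"rz":0,"jaw":1}]'
```

```text
t: 8.0
eef_pos: [0.623, -0.2162, 0.0611]
tcp_rot: [-1.568, -0.1, 0.102]
contact_force: [-4.8, -1.0, -6.2]
grip_width: 0.0112
```

```bash

python3 -m jog '[{"x":0,"y":0,"z":-0.01,"rx":0,"ry":0,"rz":0,"jaw":1},{"x":0,"y":0,"z":-0.01,"rx":0,"ry":0,"rz":0,"jaw":1}]'
```

```text
t: 8.2
eef_pos: [0.6231, -0.2162, 0.0609]
tcp_rot: [-1.568, -0.1, 0.102]
contact_force: [-7.9, 0.0, 1.1]
grip_width: 0.0112
```

It is resting on the collar. I'll release it with a small opening and go up.

```bash

python3 -m jog '[{"x":0,"y":0,"z":0,"rx":0,"ry":0,"rz":0,"jaw":0.6},{"x":0,"y":0,"z":0,"rx":0,"ry":0,"rz":0,"jaw":0.6},{"x":0,"y":0,"z":0,"rx":0,"ry":0,"rz":0,"jaw":0.6}]'
python3 -m jog '[{"x":0,"y":0,"z":0.3,"rx":0,"ry":0,"rz":0,"jaw":0.6},{"x":0,"y":0,"z":0.6,"rx":0,"ry":0,"rz":0,"jaw":0.6},{"x":0,"y":0,"z":0.9,"rx":0,"ry":0,"rz":0,"jaw":0.5},{"x":0,"y":0,"z":0.9,"rx":0,"ry":0,"rz":0,"jaw":0.5}]'
python3 - <<'E'
from h import *
st()
g=robot.grab_frame('side');s=g['color']
cv2.imwrite('pics/p5.png',cv2.resize(s[100:200,260:360],(500,500))[:,:,::-1])
E
```

```text
t: 8.5
eef_pos: [0.6244, -0.2162, 0.061]
tcp_rot: [-1.569, -0.1, 0.097]
contact_force: [0.1, -0.4, -0.6]
grip_width: 0.0344
t: 8.9
eef_pos: [0.6259, -0.2168, 0.1552]
tcp_rot: [-1.572, -0.104, 0.092]
contact_force: [0.5, 0.1, 0.7]
grip_width: 0.0427
t 8.9 p [ 0.6259 -0.2168  0.1552] jawyaw 7.16 down [ 0.008 -0.003 -1.   ] q [-0.4   0.63  1.41  0.    1.1  -0.53] F [0.5 0.1 0.7] w 0.0427
```

View pics/p5.png

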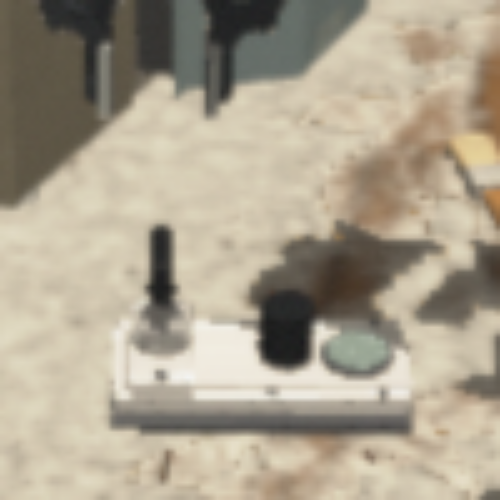

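The plunger stands up with its handle turned across, crop (162,260), and it stays latched. Going to the knob at (0.561,-0.224) with the jaw across the carrier (yaw -83°).

```bash

python3 -m jog '[{"x":-0.2,"y":-0.02,"z":0,"rx":0,"ry":0,"rz":-0.3,"jaw":0.3},{"x":-0.4,"y":-0.05,"z":0,"rx":0,"ry":0,"rz":-0.6,"jaw":0.3},{"x":-0.62,"y":-0.08,"z":0,"rx":0,"ry":0,"rz":-0.79,"jaw":0.3}]'
python3 -m jog '[{"x":0,"y":0,"z":0,"rx":0,"ry":0,"rz":-0.3,"jaw":0.3},{"x":0,"y":0,"z":0,"rx":0,"ry":0,"rz":-0.6,"jaw":0.3},{"x":0,"y":0,"z":0,"rx":0,"ry":0,"rz":-0.79,"jaw":0.3}]'
python3 -m jog '[{"x":0,"y":0,"z":0,"rx":0,"ry":0,"rz":-0.3,"jaw":0.3},{"x":0,"y":0,"z":0,"rx":0,"ry":0,"rz":-0.6,"jaw":0.3},{"x":0,"y":0,"z":0,"rx":0,"ry":0,"rz":-0.79,"jaw":0.3}]'
python3 -m jog '[{"x":0,"y":0,"z":0,"rx":0,"ry":0,"rz":-0.3,"jaw":0.3},{"x":0,"y":0,"z":0,"rx":0,"ry":0,"rz":-0.6,"jaw":0.3},{"x":0,"y":0,"z":0,"rx":0,"ry":0,"rz":-0.78,"jaw":0.3},{"x":0,"y":0,"z":0,"rx":0,"ry":0,"rz":-0.78,"jaw":0.3},{"x":0,"y":0,"z":0,"rx":0,"ry":0,"rz":-0.78,"jaw":0.3}]'
python3 - <<'E'
from h import *
st()
g=robot.grab_frame('side');s=g['color'];t=robot.grab_frame('top')['color']
C=np.zeros((500,800,3),np.uint8); C[:500,:400]=cv2.resize(t[205:305,345:425],(400,500)); C[:500,400:]=cv2.resize(s[100:200,270:350],(400,500)); cv2.imwrite('pics/p6.png',C[:,:,::-1])
E
```

```text
t: 9.25
eef_pos: [0.5607, -0.2237, 0.1492]
tcp_rot: [-1.56, 0.217, -0.216]
contact_force: [-0.6, -0.5, 0.9]
grip_width: 0.0596
t: 9.55
eef_pos: [0.5613, -0.2239, 0.1494]
tcp_rot: [-1.506, 0.526, -0.525]
contact_force: [-0.4, 0.2, -0.9]
grip_width: 0.0601
t: 9.85
eef_pos: [0.5614, -0.2238, 0.1493]
tcp_rot: [-1.407, 0.831, -0.829]
contact_force: [-0.6, 1.0, 0.1]
grip_width: 0.0598
t: 10.35
eef_pos: [0.5615, -0.2239, 0.1497]
tcp_rot: [-1.265, 1.119, -1.118]
contact_force: [0.0, 1.4, -0.0]
grip_width: 0.0598
t 10.35 p [ 0.5615 -0.2239  0.1497] jawyaw -82.95 down [-0.001  0.    -1.   ] q [-0.46  0.54  1.58  0.    1.02  0.99] F [ 0.   1.4 -0. ] w 0.0598
```

View pics/p6.png

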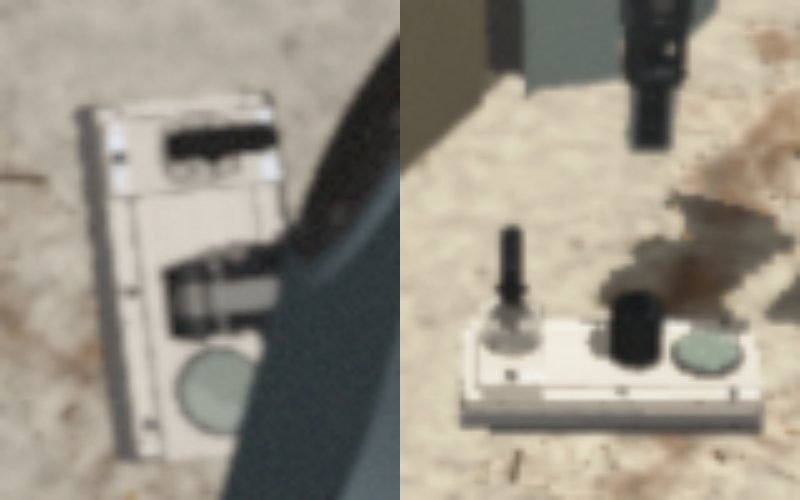

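The gripper is in line with the knob and the handle lies across. Descending to TCP 0.026, then closing.

```bash

python3 -m jog '[{"x":0,"y":0,"z":-0.3,"rx":0,"ry":0,"rz":0,"jaw":0.35},{"x":0,"y":0,"z":-0.6,"rx":0,"ry":0,"rz":0,"jaw":0.35},{"x":0,"y":0,"z":-0.9,"rx":0,"ry":0,"rz":0,"jaw":0.35},{"x":0,"y":0,"z":-0.9,"rx":0,"ry":0,"rz":0,"jaw":0.35}]'
python3 -m jog '[{"x":0,"y":0,"z":-0.15,"rx":0,"ry":0,"rz":0,"jaw":0.35},{"x":0,"y":0,"z":-0.3,"rx":0,"ry":0,"rz":0,"jaw":0.35},{"x":0,"y":0,"z":-0.34,"rx":0,"ry":0,"rz":0,"jaw":0.35},{"x":0,"y":0,"z":-0.34,"rx":0,"ry":0,"rz":0,"jaw":0.35}]'
python3 -m jog '[{"x":0,"y":0,"z":0,"rx":0,"ry":0,"rz":0,"jaw":1},{"x":0,"y":0,"z":0,"rx":0,"ry":0,"rz":0,"jaw":1},{"x":0,"y":0,"z":0,"rx":0,"ry":0,"rz":0,"jaw":1},{"x":0,"y":0,"z":0,"rx":0,"ry":0,"rz":0,"jaw":1},{"x":0,"y":0,"z":0,"rx":0,"ry":0,"rz":0,"jaw":1}]' 50
```

```text
t: 10.85
eef_pos: [0.5595, -0.223, 0.0567]
tcp_rot: [-1.266, 1.125, -1.115]
contact_force: [-0.3, 0.8, 0.7]
grip_width: 0.0554
t: 11.25
eef_pos: [0.5615, -0.2239, 0.0259]
tcp_rot: [-1.264, 1.121, -1.12]
contact_force: [-0.6, 0.3, 0.0]
grip_width: 0.0553
t: 11.75
eef_pos: [0.562, -0.2242, 0.0273]
tcp_rot: [-1.263, 1.119, -1.121]
contact_force: [-1.4, 0.2, 5.3]
grip_width: 0.0257
```

```bash

python3 -m jog '[{"x":-0.07,"y":-0.009,"z":0,"rx":0,"ry":0,"rz":0,"jaw":1},{"x":-0.15,"y":-0.018,"z":0,"rx":0,"ry":0,"rz":0,"jaw":1},{"x":-0.22,"y":-0.027,"z":0,"rx":0,"ry":0,"rz":0,"jaw":1},{"x":-0.22,"y":-0.027,"z":0,"rx":0,"ry":0,"rz":0,"jaw":1}]'
python3 -c "
from h import *;st();save(robot.grab_frame('side'),'p7.png')"
```

```text
t: 12.15
eef_pos: [0.5393, -0.2272, 0.0272]
tcp_rot: [-1.263, 1.119, -1.122]
contact_force: [-1.3, -1.1, 8.1]
grip_width: 0.0265
t 12.15 p [ 0.5393 -0.2272  0.0272] jawyaw -83.15 down [ 0.001 -0.001 -1.   ] q [-0.48  0.69  1.69 -0.    0.76  0.97] F [-1.3 -1.1  8.1] w 0.0265
```

View pics/p7.png

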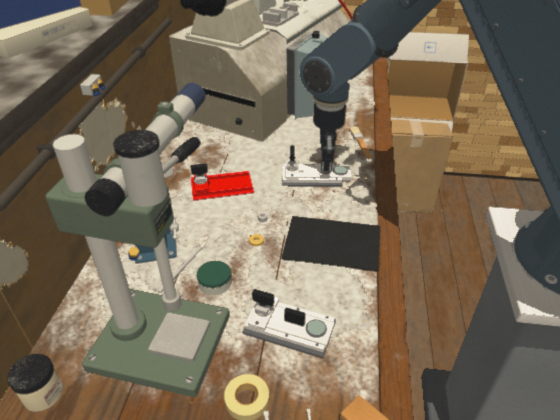

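The carrier slides freely. Drawing it another 55 mm, then lifting 22 mm, so its underside is at about 30 mm.

```bash

python3 -m jog '[{"x":-0.14,"y":-0.017,"z":0,"rx":0,"ry":0,"rz":0,"jaw":1},{"x":-0.28,"y":-0.034,"z":0,"rx":0,"ry":0,"rz":0,"jaw":1},{"x":-0.42,"y":-0.051,"z":0,"rx":0,"ry":0,"rz":0,"jaw":1},{"x":-0.55,"y":-0.067,"z":0,"rx":0,"ry":0,"rz":0,"jaw":1},{"x":-0.55,"y":-0.067,"z":0,"rx":0,"ry":0,"rz":0,"jaw":1},{"x":-0.55,"y":-0.067,"z":0,"rx":0,"ry":0,"rz":0,"jaw":1}]'
python3 -m jog '[{"x":0,"y":0,"z":0.08,"rx":0,"ry":0,"rz":0,"jaw":1},{"x":0,"y":0,"z":0.16,"rx":0,"ry":0,"rz":0,"jaw":1},{"x":0,"y":0,"z":0.22,"rx":0,"ry":0,"rz":0,"jaw":1},{"x":0,"y":0,"z":0.22,"rx":0,"ry":0,"rz":0,"jaw":1}]'
python3 - <<'E'
from h import *
st()
s=robot.grab_frame('side')['color'];t=robot.grab_frame('top')['color']
C=np.zeros((500,800,3),np.uint8); C[:500,:400]=cv2.resize(t[225:325,345:425],(400,500)); C[:500,400:]=cv2.resize(s[130:230,280:360],(400,500)); cv2.imwrite('pics/p8.png',C[:,:,::-1])
E
```

```text
t: 12.8
eef_pos: [0.4831, -0.2337, 0.027]
tcp_rot: [-1.265, 1.122, -1.12]
contact_force: [-8.0, -2.3, 18.1]
grip_width: 0.0264
t: 13.2
eef_pos: [0.4849, -0.2335, 0.0491]
tcp_rot: [-1.263, 1.119, -1.121]
contact_force: [0.8, -0.2, -2.0]
grip_width: 0.0262
t 13.2 p [ 0.4849 -0.2335  0.0491] jawyaw -83.13 down [ 0.001 -0.001 -1.   ] q [-0.54  0.59  1.81  0.    0.74  0.92] F [ 0.8 -0.2 -2. ] w 0.0262
```

View pics/p8.png

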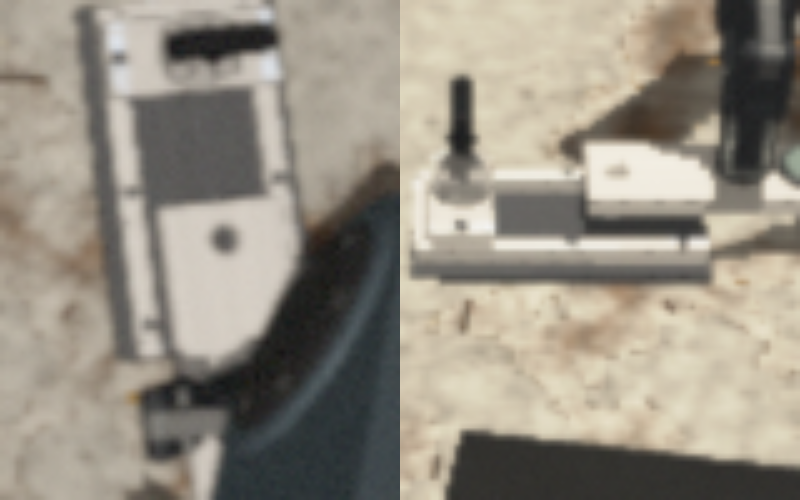

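The carrier is held level and clear of the fixture, with the bare fixture bed and the pin hole visible. Carrying it to the mat centre at (0.508,0.019), which puts the TCP at about (0.500,0.018).

```bash

python3 -m jog '[{"x":0,"y":0.15,"z":0,"rx":0,"ry":0,"rz":0,"jaw":1},{"x":0,"y":0.4,"z":0,"rx":0,"ry":0,"rz":0,"jaw":1},{"x":0,"y":0.65,"z":0,"rx":0,"ry":0,"rz":0,"jaw":1},{"x":0,"y":0.9,"z":0,"rx":0,"ry":0,"rz":0,"jaw":1}]'
python3 -m jog '[{"x":0.05,"y":0.25,"z":0,"rx":0,"ry":0,"rz":0,"jaw":1},{"x":0.1,"y":0.5,"z":0,"rx":0,"ry":0,"rz":0,"jaw":1},{"x":0.15,"y":0.75,"z":0,"rx":0,"ry":0,"rz":0,"jaw":1},{"x":0.15,"y":0.95,"z":0,"rx":0,"ry":0,"rz":0,"jaw":1}]'
python3 -m jog '[{"x":0,"y":0.25,"z":0,"rx":0,"ry":0,"rz":0,"jaw":1},{"x":0,"y":0.5,"z":0,"rx":0,"ry":0,"rz":0,"jaw":1},{"x":0,"y":0.65,"z":0,"rx":0,"ry":0,"rz":0,"jaw":1},{"x":0,"y":0.66,"z":0,"rx":0,"ry":0,"rz":0,"jaw":1},{"x":0,"y":0.66,"z":0,"rx":0,"ry":0,"rz":0,"jaw":1}]'
python3 - <<'E'
from h import *
st()
s=robot.grab_frame('side')['color'];t=robot.grab_frame('top')['color']
C=np.zeros((500,800,3),np.uint8); C[:500,:400]=cv2.resize(t[225:350,220:320],(400,500)); C[:500,400:]=cv2.resize(s[170:295,280:380],(400,500)); cv2.imwrite('pics/p9.png',C[:,:,::-1])
E
```

```text
t: 13.7
eef_pos: [0.4841, -0.1417, 0.0479]
tcp_rot: [-1.264, 1.121, -1.12]
contact_force: [0.9, -0.0, -1.7]
grip_width: 0.0261
t: 14.1
eef_pos: [0.4995, -0.0463, 0.048]
tcp_rot: [-1.264, 1.12, -1.12]
contact_force: [0.4, 0.3, -1.3]
grip_width: 0.0262
t: 14.6
eef_pos: [0.4992, 0.0181, 0.048]
tcp_rot: [-1.264, 1.12, -1.119]
contact_force: [0.7, 0.2, -1.3]
grip_width: 0.026
t 14.6 p [0.4992 0.0181 0.048 ] jawyaw -83.08 down [-0.001  0.    -1.   ] q [-0.06  0.54  1.91 -0.    0.69  1.39] F [ 0.7  0.2 -1.3] w 0.026
```

View pics/p9.png

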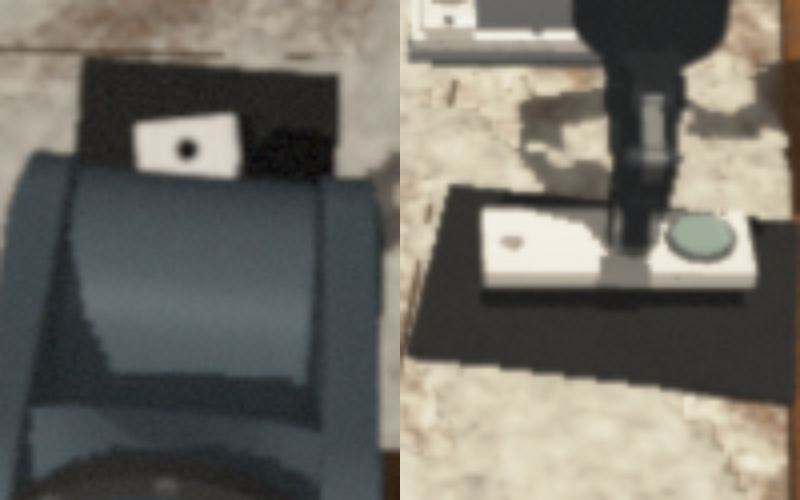

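The carrier is over the mat, level. Lowering it gently.

```bash

python3 -m jog '[{"x":0,"y":0,"z":-0.06,"rx":0,"ry":0,"rz":0,"jaw":1},{"x":0,"y":0,"z":-0.12,"rx":0,"ry":0,"rz":0,"jaw":1},{"x":0,"y":0,"z":-0.17,"rx":0,"ry":0,"rz":0,"jaw":1},{"x":0,"y":0,"z":-0.19,"rx":0,"ry":0,"rz":0,"jaw":1},{"x":0,"y":0,"z":-0.19,"rx":0,"ry":0,"rz":0,"jaw":1}]'
python3 -m jog '[{"x":0,"y":0,"z":-0.01,"rx":0,"ry":0,"rz":0,"jaw":1},{"x":0,"y":0,"z":-0.02,"rx":0,"ry":0,"rz":0,"jaw":1},{"x":0,"y":0,"z":-0.02,"rx":0,"ry":0,"rz":0,"jaw":1}]'
```

```text
t: 15.2
eef_pos: [0.4994, 0.0175, 0.0288]
tcp_rot: [-1.264, 1.121, -1.12]
contact_force: [0.4, -0.3, -1.6]
grip_width: 0.026
t: 15.5
eef_pos: [0.4997, 0.0176, 0.0273]
tcp_rot: [-1.263, 1.12, -1.121]
contact_force: [0.7, 0.1, -2.1]
grip_width: 0.0263
```

```bash

python3 -m jog '[{"x":0,"y":0,"z":-0.01,"rx":0,"ry":0,"rz":0,"jaw":1},{"x":0,"y":0,"z":-0.01,"rx":0,"ry":0,"rz":0,"jaw":1}]'
python3 -m jog '[{"x":0,"y":0,"z":-0.01,"rx":0,"ry":0,"rz":0,"jaw":1},{"x":0,"y":0,"z":-0.01,"rx":0,"ry":0,"rz":0,"jaw":1}]'
```

```text
t: 15.7
eef_pos: [0.4997, 0.0176, 0.0272]
tcp_rot: [-1.263, 1.12, -1.121]
contact_force: [-5.1, 0.4, 12.2]
grip_width: 0.0263
t: 15.9
eef_pos: [0.4998, 0.0176, 0.0271]
tcp_rot: [-1.263, 1.12, -1.121]
contact_force: [-10.3, 0.1, 29.3]
grip_width: 0.0259
```

It is on the mat. I'll ease off 2 mm, open, and retreat upwards.

```bash

python3 -m jog '[{"x":0,"y":0,"z":0.015,"rx":0,"ry":0,"rz":0,"jaw":1},{"x":0,"y":0,"z":0.015,"rx":0,"ry":0,"rz":0,"jaw":0.6},{"x":0,"y":0,"z":0.015,"rx":0,"ry":0,"rz":0,"jaw":0.35},{"x":0,"y":0,"z":0.015,"rx":0,"ry":0,"rz":0,"jaw":0.35},{"x":0,"y":0,"z":0.015,"rx":0,"ry":0,"rz":0,"jaw":0.35}]'
python3 -m jog '[{"x":0,"y":0,"z":0.2,"rx":0,"ry":0,"rz":0,"jaw":0.35},{"x":0,"y":0,"z":0.5,"rx":0,"ry":0,"rz":0,"jaw":0.35},{"x":0,"y":0,"z":0.8,"rx":0,"ry":0,"rz":0,"jaw":0.35},{"x":0,"y":0,"z":1,"rx":0,"ry":0,"rz":0,"jaw":0.35},{"x":0,"y":0,"z":1,"rx":0,"ry":0,"rz":0,"jaw":0.35},{"x":0,"y":0,"z":1,"rx":0,"ry":0,"rz":0,"jaw":0.35}]'
python3 - <<'E'
from h import *
st()
f=robot.grab_frame('top');save(f,'top9.png')
g=robot.grab_frame('side');save(g,'side9.png')
for d in robot.cut_out('side','round_carrier'):
    m=d['region']; vs,us=np.nonzero(m); print(d['score'],d['bbox'],us.mean(),vs.mean(),atz(g,us.mean(),vs.mean(),.02))
for d in robot.cut_out('side','bar_carrier'): print('bar',d['score'],d['bbox'])
for d in robot.cut_out('side','round_plunger_handle'): print('h',d['score'],d['bbox'])
E
```

```text
t: 16.4
eef_pos: [0.4996, 0.0176, 0.0266]
tcp_rot: [-1.264, 1.121, -1.12]
contact_force: [0.1, -0.3, 0.1]
grip_width: 0.0559
t: 17.0
eef_pos: [0.4995, 0.0176, 0.1265]
tcp_rot: [-1.263, 1.12, -1.121]
contact_force: [0.0, -1.5, 0.3]
grip_width: 0.0555
t 17.0 p [0.4995 0.0176 0.1265] jawyaw -83.13 down [ 0.  0. -1.] q [-0.06  0.4   1.87  0.    0.86  1.39] F [ 0.  -1.5  0.3] w 0.0555
0.93 [300.3, 222.8, 65.7, 27.5] 333.5576208178439 238.17472118959108 [0.50620292 0.02392115 0.02      ]
bar 0.81 [269.4, 304.4, 64.1, 43.5]
h 0.71 [190.0, 166.0, 18.5, 13.5]
h 0.42 [291.9, 143.6, 5.5, 19.1]
```

View pics/side9.png

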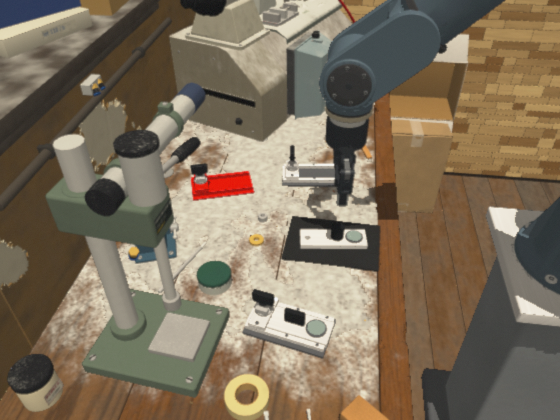

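The carrier lies flat mid-mat at (333,238), the plunger stands latched at (292,153), the bar carrier is unmoved, and the gripper is clear with about 0 N on it. Handing in.

```bash
python3 -c "
from station import robot
print(robot.hand_in())"
```

```text
the job is handed in; nothing more can be done
None
```

The round-knob carrier is out of its fixture and lies flat on the mat, and I handed the job in at about 17 s; the hand-in gave no verdict.

I lifted the plunger about 16 mm, turned it about -90° and set it down on its collar. I then drew the carrier out about 77 mm by its knob, lifted it clear, carried it over and put it down on the mat.

**Last checks:**
- **Carrier position:** the side camera puts its centre at about (0.506, 0.024), against a mat centre of about (0.508, 0.019). That is roughly 5 mm off, with 45 mm allowed.
- **Plunger:** its handle still stands up and across the carrier line in the last side picture. I could not read the lift and turn joints directly.
- **Other carrier:** the bar carrier shows in the same place as at the start, within 1–2 pixels.
- **Gripper:** it was open and about 100 mm clear of the carrier. The wrist read about 1.5 N, close to its resting noise.

**Set-down force:** I pressed the carrier onto the mat a little harder than needed, with about 29 N at the wrist for a moment, and eased off before letting go. The end picture shows nothing disturbed. No check failed or disagreed.

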